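Brace a caddy and unscrew its vent cap

ROBOT

A 6-joint arm with a two-finger parallel gripper is mounted at the origin on the work surface. World frame = base frame: x ahead of the robot, y to its left, z up, the work surface at z = 0. Lengths are in m, angles in rad, forces in N, time in s.
With the tool pointing down it reaches from about 0.225 to 0.875 m from the base axis. Payload 3.4 kg.
Tool frame: the origin (TCP) lies at the very end of the fingers, on their centre line; the grasp point (between the pads) lies 19 mm behind it; z points along the fingers, x is the direction in which the jaws open and shut, and the axes are right-handed (so a half turn about z gives the same grasp; the last joint's range is limited). The gripper opens to 85 mm and grips with 20 to 120 N. Pads are 22 mm wide; open, the fingers measure 114 mm over their backs; the gripper's body (76 mm by 85 mm) begins 54 mm behind the grasp point. The pads swing forward as they close: fully open they stand 13 mm farther back than shut.
Start: joints at [1.025, 0.276, 1.505, -0, 1.361, -0.121], TCP at [0.237, 0.524, 0.231] pointing down, gripper open.
Joint ranges: [-2.89, 2.89], [-0.75, 2.08], [0.22, 2.7], [-1.18, 4.32], [0.11, 2.71], [-2.7, 2.7]. Speed limits (rad/s): [2.57, 2.57, 3.14, 3.14, 3.14, 3.14].

INTERFACE

Orientations are given as a unit quaternion [w, x, y, z].
In Python, from rig import manip gives the robot as it stands.
- The arm moves only by the tool send_rows, never from a script. Its argument "increments" is a list of rows, each a list of 5 numbers: the opening, from 0 (shut) to 1 (fully open), then the shift along the tool's x, y, z in m, then the turn about the tool's z in rad. A call has 1 to 8 rows; each row shifts and turns the commanded pose from where the row before left it, along the tool's axes as they then stand; what a row does not reach is not made up. A row lasts 1/8 s, in which the tool goes at most 62.5 mm and 10.7 degrees, less where a joint would pass 70% of its speed; a pose out of reach is approached as far as the arm can. A call is refused whole if a number of a shift passes 0.0625 or a number of a turn 0.188, either way. A call with a gripper value outside its range is refused whole. The fingers move at their own pace and stop on an object; "squeeze" is the grip in N (left out, the last holds). Time passes only in rows, so rows that do not move let the fingers close. It gives the time, the measured TCP pose, the force and the opening at its end, in the units of the state.
- manip.get_state(): the state, without advancing time (a new reading comes with each control period).
- manip.get_image(name): name is "scene" or "top"; returns the picture (400x640x3 uint8, red, green, blue); there is no depth.
- manip.calibration(name): a dict with "fx", "fy", "cx", "cy" (pixels), "camera_from_world" (4x4, takes a point from world to camera coordinates). Camera axes: x right, y up, looking along -z (the intrinsics and any distortion apply to the point x, -y, -z); pixel columns grow to the right and rows downward; lengths in m; the calibration is good to about 2 mm. A picture is of the moment at which its call begins. calibration takes no time and is no camera call.
- manip.sign_off(): hands the job in, once; it reports no verdict.
The state is a dict: "clock": time; "qpos": joint angles; "qd": joint speeds; "effort": joint torques, N m; "position": TCP position; "ee_rot": TCP orientation; "contact_force": force on the tool from outside, world axes, zero at the start; "moment": the same for the moment, N m; "width": finger opening in m.
Only numpy, scipy, OpenCV 4.12 (cv2) and the standard library are available. Lean on these libraries where they do the work, as an engineer would, in place of code of your own. Each camera call takes 0.05 s, during which the arm holds its last target.

TASK

The brush has been laid by the caddy that is due for cleaning: slide the brace between the two caddies fully home onto that caddy's handle so that it cannot spin, then unscrew its vent cap anticlockwise (a little under a quarter turn) and stop turning once it comes free. Lift the cap straight up and finish still holding it, level and still, a few centimetres above the caddy's neck. Leave the brace home, both caddies seated, and the other caddy's cap, brush, scraper and mug alone.

Things in the scene. Friction and masses are not known exactly. Their poses are not given: they have to be found in the camera images.
- rack: grey plastic rack fixed to the bench, plate 150 (x) x 450 (y) x 6 mm; origin at the centre of its underside; the two round seats are centred at y = +150 mm (left) and y = -150 mm (right) in its frame, at x = 0; seat floor 6 mm up, rim 16 mm up.
- brace (a joint): position of the brace that slides along the rack's y axis, m: 0 in the middle, +0.034 fully home on the left (+y) caddy, -0.034 fully home on the right (-y) caddy. About 2 N of friction; it stays where it is left. Once home, the caddy can still turn up to about 0.15 rad before its handle bears on the fork.
- brace_knob (a point): centre of the brace's round black knob, 28 mm diameter, 36 mm high (18 mm above and below this point), about 138 mm above the bench, on a 14 mm steel stem. The brace is a black block with a two-pronged fork (26 mm gap) at each end, 45 to 75 mm high, that straddles a caddy's loop handle when home. Axes as the rack's.
- caddy_left: round steel caddy, 120 mm diameter, 110 mm high without the cap, about 0.55 kg, standing loose in the left (+ y) round seat of the rack, where it can spin. Origin at the centre of its underside (6 mm above the bench), z up. A vertical loop handle of 10 mm bar reaches 90 mm from its axis towards the middle of the rack.
- caddy_right: round steel caddy, 120 mm diameter, 110 mm high without the cap, about 0.55 kg, standing loose in the right (- y) round seat of the rack, where it can spin. Origin at the centre of its underside (6 mm above the bench), z up. A vertical loop handle of 10 mm bar reaches 90 mm from its axis towards the middle of the rack.
- cap_left_bar (a point): centre of the grip bar of the left caddy's steel vent cap. The bar (66 long, 22 wide, 32 mm high) stands on a round disc 74 mm across and 28 mm high and lies along this point's x axis, z up. Bar top 16 mm above this point, disc top 16 mm below. When tight, this point is 154 mm above the caddy's underside (160 mm above the bench) and the bar is parallel to the caddy's x axis.
- cap_right_bar (a point): centre of the grip bar of the right caddy's steel vent cap. The bar (66 long, 22 wide, 32 mm high) stands on a round disc 74 mm across and 28 mm high and lies along this point's x axis, z up. Bar top 16 mm above this point, disc top 16 mm below. When tight, this point is 154 mm above the caddy's underside (160 mm above the bench) and the bar is parallel to the caddy's x axis.
- cap_left: left vent cap, 0.12 kg; origin at the centre of its underside, 44 mm below the grip bar's centre. Lugs inside catch under the caddy's neck: it lifts only after about 60 deg (1.05 rad) of anticlockwise turn (seen from above) against some 0.3 N m of friction, must then rise 20 mm to be clear of the neck, and would catch again from about 115 deg (2 rad).
- cap_right: right vent cap, 0.12 kg; origin at the centre of its underside, 44 mm below the grip bar's centre. Lugs inside catch under the caddy's neck: it lifts only after about 60 deg (1.05 rad) of anticlockwise turn (seen from above) against some 0.3 N m of friction, must then rise 20 mm to be clear of the neck, and would catch again from about 115 deg (2 rad).
- twist_left (a joint): how far the vent cap of the left caddy has been unscrewed, rad: 0 tight, grows anticlockwise seen from above relative to the caddy, free to lift from about 1.05, should not go beyond 1.75. It follows the cap with up to 0.1 rad of play and keeps its value once the cap is off.
- twist_right (a joint): how far the vent cap of the right caddy has been unscrewed, rad: 0 tight, grows anticlockwise seen from above relative to the caddy, free to lift from about 1.05, should not go beyond 1.75. It follows the cap with up to 0.1 rad of play and keeps its value once the cap is off.
- brush: beechwood scrubbing brush, oblong block 50 x 150 x 42 mm high with pale bristles, lying on the bench beside one of the caddies, on the side of the rack away from the robot. Origin at the centre of its underside. Its y in the rack's frame is positive when it lies by the left caddy, negative by the right one.
- scraper: flat silicone scraper, 193 mm long (blade 60 x 80 mm, handle 22 mm wide), 10 to 12 mm high, lying by the other caddy; origin near its middle on its underside.
- mug: white mug, 80 mm diameter, 90 mm high, standing to the left of the rack; origin at the centre of its underside.
Things that resemble listed ones, but are neither listed nor needed, are in the scene too. What is shaped like the cap_right but orange or turquoise is not meant.

How it is judged:
On the way, in this order (a step that is already met when the one before it is completed fails the run):
1. the brace is home on the handle of the caddy by the brush (((y of brush in the frame of rack above 0 m and value of joint brace above 0.024 m) or (y of brush in the frame of rack below 0 m and value of joint brace below -0.024 m))), for 0.2 s.
2. with the brace home, that caddy's cap is unscrewed (((y of brush in the frame of rack above 0 m and value of joint brace above 0.024 m and value of joint twist_left above 0.85 rad) or (y of brush in the frame of rack below 0 m and value of joint brace below -0.024 m and value of joint twist_right above 0.85 rad))), for 0.1 s.
At the end, for the whole second after the job is handed in: Brace past 24 of 34 mm on the brush-side caddy; its cap held by the fingers alone, 20 to 85 mm above its seated height, within 25 mm of the caddy's axis, within 0.2 rad of level, still (under 0.02 m/s); that caddy upright in its seat, not touched by the fingers; the other cap on and tight (((y of brush in the frame of rack above 0 m and value of joint brace above 0.024 m and z of cap_left_bar in the frame of caddy_left between 0.174 and 0.239 m and horizontal distance between cap_left_bar and caddy_left below 0.025 m and angle between cap_left_bar's own z axis and vertical below 0.2 rad and contact force between cap_left and the fingers above 1 N and contact force between cap_left and caddy_left below 0.1 N and linear speed of each of cap_left, caddy_left below 0.02 m/s and angle between caddy_left's own z axis and vertical below 0.08 rad and z of caddy_left in the frame of rack below 0.012 m and contact force between caddy_left and the fingers below 0.1 N and z of cap_right_bar in the frame of caddy_right below 0.16 m and value of joint twist_right below 0.3 rad) or (y of brush in the frame of rack below 0 m and value of joint brace below -0.024 m and z of cap_right_bar in the frame of caddy_right between 0.174 and 0.239 m and horizontal distance between cap_right_bar and caddy_right below 0.025 m and angle between cap_right_bar's own z axis and vertical below 0.2 rad and contact force between cap_right and the fingers above 1 N and contact force between cap_right and caddy_right below 0.1 N and linear speed of each of cap_right, caddy_right below 0.02 m/s and angle between caddy_right's own z axis and vertical below 0.08 rad and z of caddy_right in the frame of rack below 0.012 m and contact force between caddy_right and the fingers below 0.1 N and z of cap_left_bar in the frame of caddy_left below 0.16 m and value of joint twist_left below 0.3 rad))); the arm keeps its last pose, push and grip.
It fails at once if a caddy is lifted, tipped or shoved out of its seat (z of any of caddy_left, caddy_right in the frame of rack above 0.018 m or angle between any of caddy_left, caddy_right's own z axis and vertical above 0.15 rad).
It fails at once if a caddy turns in its seat instead of being held by the brace (more than 0.35 rad) (angle between the x axis of any of caddy_left, caddy_right and the x axis of rack, either way round above 0.35 rad).
It fails at once if the cap is turned on well past the point where it comes free (1.75 rad) (value of joint any of twist_left, twist_right above 1.75 rad).
It fails at once if the cap of the caddy without the brush is turned ((y of brush in the frame of rack below 0 m and value of joint twist_left above 0.4 rad) or (y of brush in the frame of rack above 0 m and value of joint twist_right above 0.4 rad)).
It fails at once if the brush, scraper or mug is pushed about (30 mm) (distance of any of brush, scraper, mug from where it was at the start of the episode above 0.03 m).
It also fails if it takes over 50 s, if anything falls off the work surface, if the arm or the gripper's body presses on something with over 40 N, if the wrist force passes 120 N, or if a joint passes its speed limit or range.

## Working session

There is one attempt and no reset: what is moved stays moved. The work goes in short steps, Python scripts to look and compute and a tool call to move; the robot and the scene stay as the last step left them, time stands still between calls to the robot, and variables do not carry over. Pictures are saved under pics/ and viewed, and the job is handed in when it is done.

Besides the shell and the picture viewer there is one more tool, called after "Emit:" by a JSON object that holds its "fn" and its "kwargs", one argument or row to a line. send_rows: Moves the arm, as the interface text tells. Its arguments: {"type":"object","properties":{"increments":{"type":"array","items":{"type":"array","items":{"type":"number"}}},"squeeze":{"type":"number"}},"required":["increments"]}

```bash
mkdir -p pics; ls
python3 - <<'E'
from rig import manip
import cv2
for n in("scene","top"):
    cv2.imwrite(f"pics/{n}0.png",manip.get_image(n)[:,:,::-1])
    print(manip.calibration(n))
print(manip.get_state())
E
```

```text
pics
{'fx': 388.4320424281193, 'fy': 388.4320424281193, 'cx': 314.30819338053783, 'cy': 195.32215897650747, 'camera_from_world': array([[ 0.88226541,  0.47015761,  0.02365519, -0.57161897],
       [-0.31780318,  0.55779099,  0.76672704,  0.08356178],
       [ 0.3472879 , -0.68397444,  0.64153728, -1.46542833],
       [ 0.        ,  0.        ,  0.        ,  1.        ]])}
{'fx': 494.1210391805652, 'fy': 494.1210391805652, 'cx': 316.35146771097226, 'cy': 198.81246613903204, 'camera_from_world': array([[-0.0062966 , -0.99995424, -0.00720196,  0.05724444],
       [ 0.9806039 , -0.00758535,  0.19585312, -0.63521742],
       [-0.19589879, -0.00582906,  0.98060679, -1.46224142],
       [ 0.        ,  0.        ,  0.        ,  1.        ]])}
{'clock': 0.1, 'qpos': array([ 1.02500115e+00,  2.76551968e-01,  1.50595337e+00,  1.82155751e-05,
        1.36070365e+00, -1.20929771e-01]), 'qd': array([ 0.0004385 , -0.00324817, -0.0032863 , -0.00028397, -0.0002537 ,
        0.0010132 ]), 'effort': array([ 9.05410179e-04, -4.17699659e+01, -2.46405226e+01, -4.84642419e-05,
        5.85269750e-03, -8.68636278e-06]), 'position': array([0.23674504, 0.52351584, 0.23053587]), 'ee_rot': array([ 3.44992568e-04,  8.40297777e-01,  5.42124517e-01, -7.30881712e-04]), 'contact_force': array([-0.23122156,  0.68781539, -0.10619346]), 'moment': array([ 0.00492637,  0.00013574, -0.02751097]), 'width': 0.08543281739104823}
```

View pics/scene0.png

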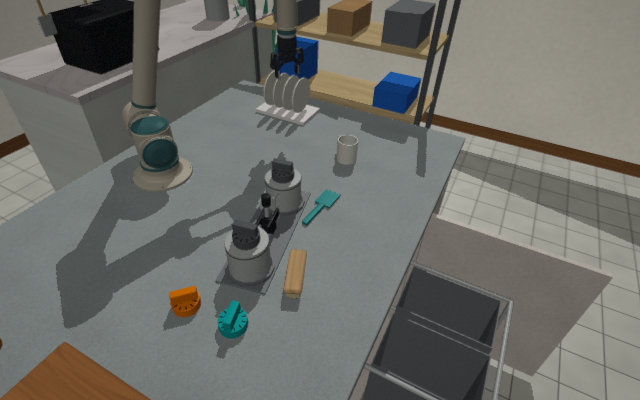

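View pics/top0.png

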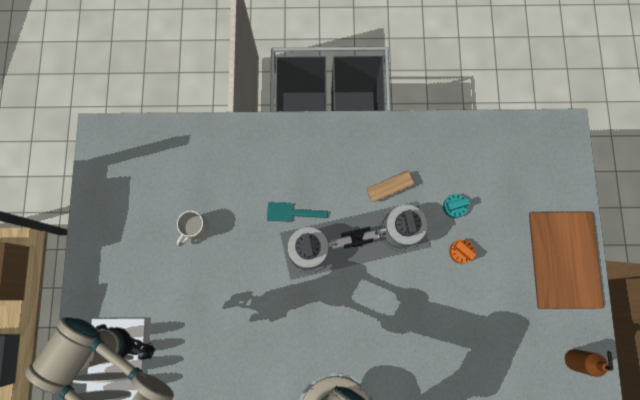

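Top view: the left caddy is near (308,247) and the right one near (406,225). The brush at (391,186) lies by the right caddy and the scraper at (295,212) by the left. The decoy caps are turquoise (457,206) and orange (462,251). Next, a close crop.

Run:
```python
import cv2
im=cv2.imread("pics/top0.png")
cv2.imwrite("pics/c1.png",cv2.resize(im[165:295,270:440],None,fx=4.6,fy=4.6,interpolation=cv2.INTER_CUBIC))
im=cv2.imread("pics/scene0.png")
cv2.imwrite("pics/c2.png",cv2.resize(im[150:300,205:345],None,fx=4,fy=4,interpolation=cv2.INTER_CUBIC))
```

```text
(no output)
```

View pics/c1.png

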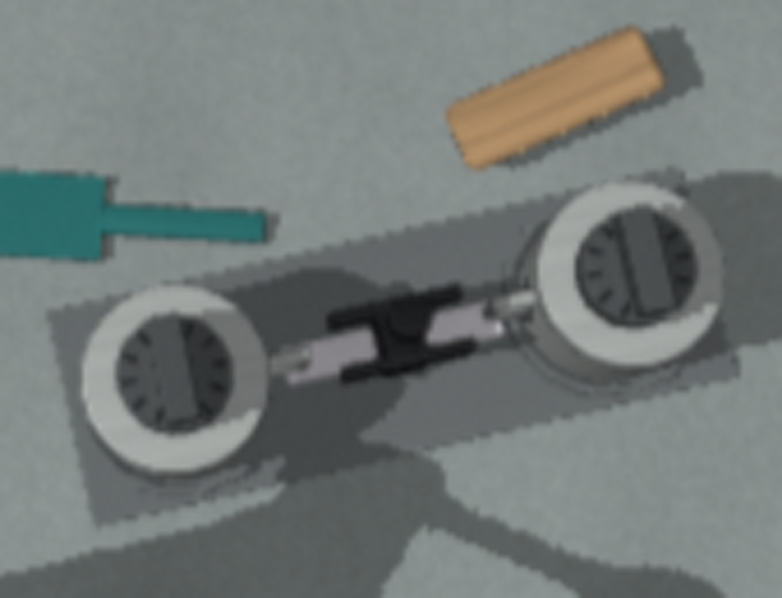

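View pics/c2.png

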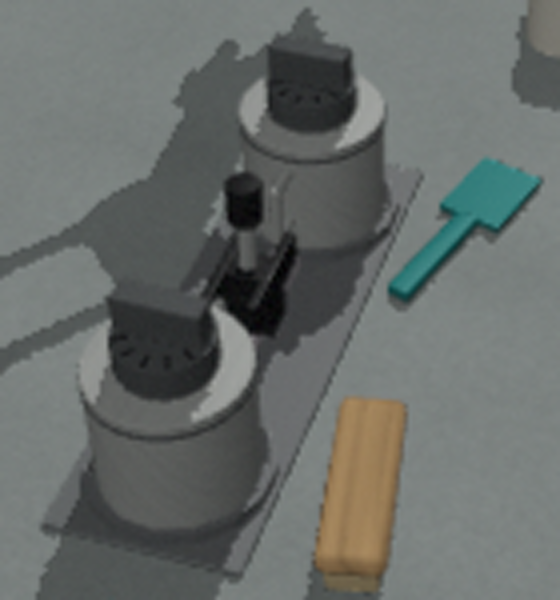

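```bash
cat > h.py <<'E'
import numpy as np,cv2
from rig import manip
def ray(n,u,v):
    c=manip.calibration(n);T=c["camera_from_world"];R=T[:3,:3];t=T[:3,3]
    d=np.array([(u-c["cx"])/c["fx"],-(v-c["cy"])/c["fy"],-1.0])
    return -R.T@t,R.T@d
def cast(n,u,v,z):
    o,d=ray(n,u,v);return o+d*(z-o[2])/d[2]
def proj(n,p):
    c=manip.calibration(n);T=c["camera_from_world"];q=T[:3,:3]@p+T[:3,3]
    return c["cx"]+c["fx"]*q[0]/-q[2],c["cy"]+c["fy"]*q[1]/q[2]
def tri(a,b):
    A=[];B=[]
    for o,d in(a,b):
        d=d/np.linalg.norm(d);P=np.eye(3)-np.outer(d,d);A.append(P);B.append(P@o)
    return np.linalg.lstsq(np.vstack(A),np.hstack(B),rcond=None)[0]
E
python3 - <<'E'
from h import *
np.set_printoptions(precision=4,suppress=True)
im=cv2.imread("pics/top0.png");g=cv2.cvtColor(im,6)
cr=lambda x,y:(270+(x+.5)/4.6-.5,165+(y+.5)/4.6-.5)
big=cv2.GaussianBlur(cv2.imread("pics/c1.png",0),(5,5),1)
print(cv2.HoughCircles(big,cv2.HOUGH_GRADIENT,1.5,60,param1=80,param2=40,minRadius=80,maxRadius=105))
print(cv2.HoughCircles(big,cv2.HOUGH_GRADIENT,1.5,60,param1=80,param2=25,minRadius=50,maxRadius=68))
for nm,x,y,z in [("cadL",175,379,.116),("cadR",629,274,.116),("discL",175,372,.144),("discR",637,265,.144),("c1",48,312,.006),("c2",680,170,.006),("c3",740,372,.006),("c4",98,525,.006),("brush",556,92,.042),
 ("barLa",164,316,.176),("barLb",186,424,.176),("barRa",638,208,.176),("barRb",660,316,.176),("knobtop",407,308,.156)]:
    print(nm,cast("top",*cr(x,y),z))
a=ray("scene",205+243/4,150+180/4)
print("knob tri",tri(a,ray("top",*cr(407,308))),cast("scene",205+243/4,150+203/4,.138))
E
```

```text
[[[174.75 378.75  93.65]
  [627.75 272.25  90.65]]]
[[[173.25 375.75  58.7 ]
  [629.25 270.75  55.55]]]
cadL [0.4817 0.0788 0.116 ]
cadR [ 0.5468 -0.2119  0.116 ]
discL [0.4832 0.0781 0.144 ]
discR [ 0.5484 -0.2122  0.144 ]
c1 [0.5394 0.1687 0.006 ]
c2 [ 0.6355 -0.2699  0.006 ]
c3 [ 0.4948 -0.3043  0.006 ]
c4 [0.3945 0.1337 0.006 ]
brush [ 0.6835 -0.1805  0.042 ]
barLa [0.5143 0.084  0.176 ]
barLb [0.4483 0.0707 0.176 ]
barRa [ 0.5792 -0.2086  0.176 ]
barRb [ 0.5121 -0.2191  0.176 ]
knobtop [ 0.5207 -0.0663  0.156 ]
knob tri [ 0.5196 -0.0671  0.1567] [ 0.52  -0.072  0.138]
```

The target is the right caddy (its brush side has y<0 in the rack frame). The measured caddy spacing is 298 mm against 300 mm nominal, and the rack yaw is about 0.22. The knob, at about (0.519, -0.067) with its top triangulated at z = 0.157, matches its given height and the rack centre. I'll turn the tool while moving.

Emit:
{"fn": "send_rows", "kwargs": {
  "increments": [
    [0.6,0,0,-0.01,0.18],
    [0.6,0,0,-0.01,0.18],
    [0.6,0,0,0,0.18],
    [0.6,0,0,0,0.18],
    [0.6,0,0,0,0.18],
    [0.6,0,0,0,0.18],
    [0.6,0,0,0,0.18],
    [0.6,0,0,0,0.18]
  ]
}}

```text
clock: 1.1
position: [0.2368, 0.5236, 0.2508]
ee_rot: [0.001, 0.989, -0.149, -0.0]
contact_force: [0.6, 1.0, 0.8]
width: 0.0512
```

Emit:
{"fn": "send_rows", "kwargs": {
  "increments": [
    [0.6,0,0,0,0.18],
    [0.6,0,0,0,0.18],
    [0.6,0,0,0,0.18],
    [0.6,0,0,0,0.18],
    [0.6,0,0,0,0.18],
    [0.6,0,0,0,0.155],
    [0.6,0,0,0,0],
    [0.6,0,0,0,0]
  ]
}}

```text
clock: 2.1
position: [0.2369, 0.5238, 0.2511]
ee_rot: [0.0, 0.782, -0.624, 0.0]
contact_force: [-0.8, 0.4, -0.9]
width: 0.0513
```

```bash
cat >> h.py <<'E'
def R(): 
    from scipy.spatial.transform import Rotation as Ro
    return Ro.from_quat(manip.get_state()["ee_rot"],scalar_first=True).as_matrix()
def rel(p,yaw=None):
    s=manip.get_state();r=R();print("t",s["clock"],"pos",s["position"].round(4),"yaw",np.arctan2(r[1,0],r[0,0]).round(4),"q",s["qpos"].round(3),"F",s["contact_force"].round(2),"w",s["width"].round(4))
    print("tool shift",(r.T@(np.array(p)-s["position"])).round(4), "tilt",r[:,2].round(4))
E
python3 -c "
from h import *
rel([.519,-.067,.24])"
```

```text
Traceback (most recent call last):
  File "h.py", line 21, in rel
    s=manip.get_state();r=R();print("t",s["clock"],"pos",s["position"].round(4),"yaw",np.arctan2(r[1,0],r[0,0]).round(4),"q",s["qpos"].round(3),"F",s["contact_force"].round(2),"w",s["width"].round(4))
                                                                                                                                                                                    ^^^^^^^^^^^^^^^^
AttributeError: 'float' object has no attribute 'round'
```

```bash
sed -i 's/s\["width"\].round(4)/round(s["width"],4)/' h.py
python3 -c "
from h import *
rel([.519,-.067,.24])"
```

```text
t 2.1 pos [0.2369 0.5238 0.2511] yaw -1.3468 q [ 1.025  0.266  1.47  -0.     1.406  2.372] F [-0.76  0.39 -0.86] w 0.0513
tool shift [ 0.6387 -0.1438  0.0112] tilt [-2.e-04 -4.e-04 -1.e+00]
```

Emit:
{"fn": "send_rows", "kwargs": {
  "increments": [
    [0.6,0.04,-0.009,0,0],
    [0.6,0.053,-0.012,0,0],
    [0.6,0.053,-0.012,0,0],
    [0.6,0.053,-0.012,0,0],
    [0.6,0.053,-0.012,0,0],
    [0.6,0.053,-0.012,0,0],
    [0.6,0.053,-0.012,0,0],
    [0.6,0.053,-0.012,0,0]
  ]
}}

```text
clock: 3.1
position: [0.4187, 0.1418, 0.2515]
ee_rot: [-0.0, 0.782, -0.624, 0.0]
contact_force: [-0.5, 1.3, 0.3]
width: 0.0513
```

Emit:
{"fn": "send_rows", "kwargs": {
  "increments": [
    [0.6,0.053,-0.012,0,0],
    [0.6,0.053,-0.012,0,0],
    [0.6,0.053,-0.012,0,0],
    [0.6,0.04,-0.009,0,0],
    [0.6,0.02,-0.005,0,0],
    [0.6,0,0,0,0],
    [0.6,0,0,0,0]
  ]
}}

```text
clock: 3.98
position: [0.5143, -0.0578, 0.2512]
ee_rot: [-0.0, 0.781, -0.624, -0.001]
contact_force: [0.5, 1.3, 0.1]
width: 0.051
```

```bash
python3 -c "
from h import *
rel([.519,-.067,.126])
cv2.imwrite('pics/s1.png',cv2.resize(manip.get_image('scene')[130:300,190:360,::-1],None,fx=3.5,fy=3.5,interpolation=2))
cv2.imwrite('pics/t1.png',cv2.resize(manip.get_image('top')[165:295,270:440,::-1],None,fx=4.6,fy=4.6,interpolation=2))
"
```

```text
t 3.975 pos [ 0.5143 -0.0578  0.2512] yaw -1.3477 q [-2.470e-01  1.780e-01  1.587e+00  1.000e-03  1.377e+00  1.100e+00] F [0.45 1.27 0.05] w 0.051
tool shift [ 0.0102 -0.0026  0.1252] tilt [-9.0e-04  1.3e-03 -1.0e+00]
```

View pics/s1.png

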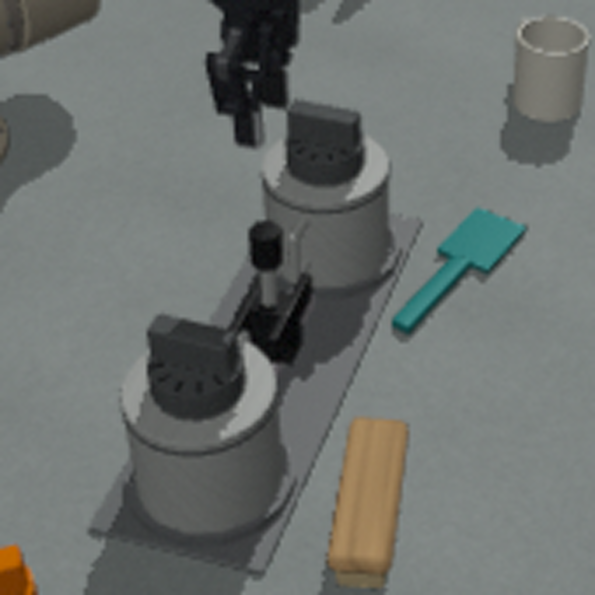

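View pics/t1.png

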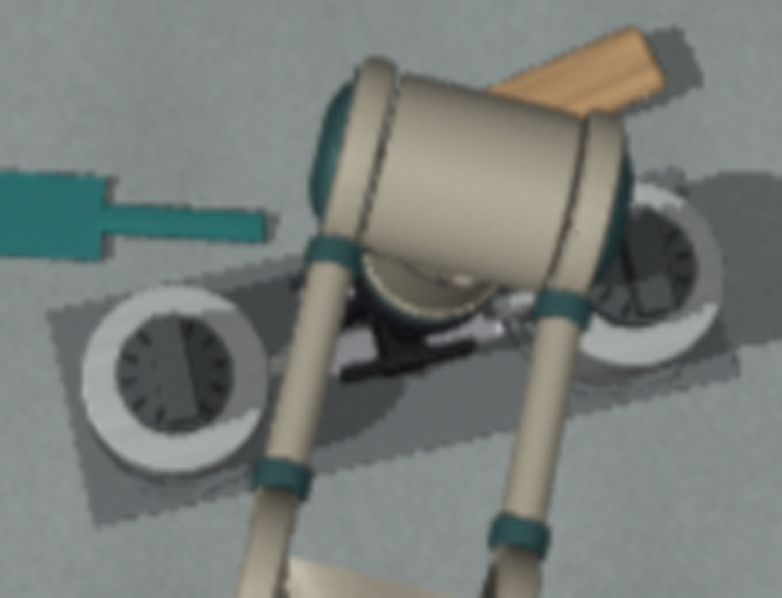

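The scene crop shows the gripper above, with the knob (265,245) and scraper undisturbed. The caddies are in place. Descending.

Emit:
{"fn": "send_rows", "kwargs": {
  "increments": [
    [0.6,0.01,-0.003,0.02,0],
    [0.6,0,0,0.03,0],
    [0.6,0,0,0.03,0],
    [0.6,0,0,0.025,0],
    [0.6,0,0,0.015,0],
    [0.6,0,0,0.005,0],
    [0.6,0,0,0,0]
  ]
}}

```text
clock: 4.95
position: [0.5205, -0.0681, 0.1267]
ee_rot: [-0.0, 0.781, -0.624, 0.0]
contact_force: [0.2, 1.3, -0.2]
width: 0.0513
```

```bash
python3 -c "
from h import *
rel([.519,-.067,.126])
im=manip.get_image('scene')[150:270,210:330,::-1]
cv2.imwrite('pics/s2.png',cv2.resize(im,None,fx=5,fy=5,interpolation=2))
"
```

```text
t 4.95 pos [ 0.5205 -0.0681  0.1267] yaw -1.3485 q [-0.263  0.283  1.774  0.     1.084  1.086] F [ 0.22  1.34 -0.19] w 0.0513
tool shift [-0.0014  0.0013  0.0007] tilt [ 8.e-04 -1.e-04 -1.e+00]
```

View pics/s2.png

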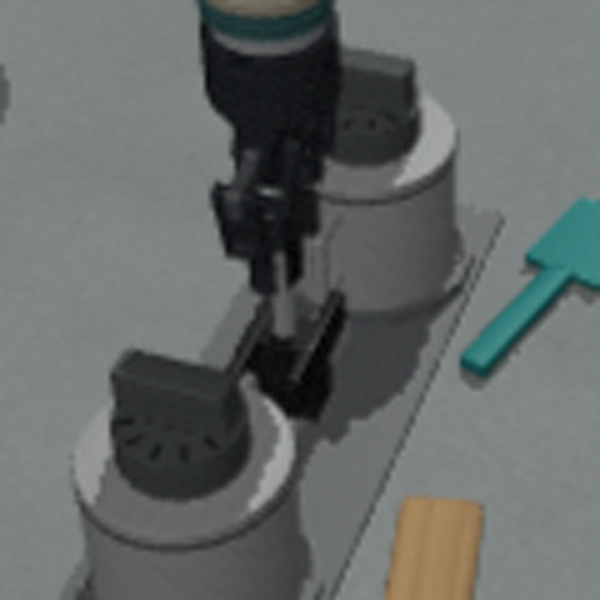

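The fingers straddle the knob and stem at (275,260). Closing.

Emit:
{"fn": "send_rows", "kwargs": {
  "increments": [
    [0.2,0,0,0,0],
    [0.2,0,0,0,0],
    [0.2,0,0,0,0],
    [0.2,0,0,0,0]
  ],
  "squeeze": 25
}}

```text
clock: 5.5
position: [0.5209, -0.0685, 0.1272]
ee_rot: [-0.0, 0.781, -0.625, 0.001]
contact_force: [-0.5, -0.8, 5.7]
width: 0.0274
```

Emit:
{"fn": "send_rows", "kwargs": {
  "increments": [
    [0.2,0.005,0,0,0],
    [0.2,0.006,0,0,0],
    [0.2,0.006,0,0,0],
    [0.2,0.006,0,0,0],
    [0.2,0.005,0,0,0],
    [0.2,0,0,0,0],
    [0.2,0,0,0,0]
  ]
}}

```text
clock: 6.38
position: [0.5269, -0.0959, 0.1272]
ee_rot: [-0.0, 0.781, -0.625, 0.001]
contact_force: [-0.8, -0.1, 6.2]
width: 0.0275
```

```bash
python3 -c "
from h import *
rel([.519,-.067,.126])
im=manip.get_image('scene')[150:270,210:330,::-1]
cv2.imwrite('pics/s3.png',cv2.resize(im,None,fx=5,fy=5,interpolation=2))
"
```

```text
t 6.375 pos [ 0.5269 -0.0959  0.1272] yaw -1.3492 q [-0.31   0.297  1.752  0.     1.091  1.039] F [-0.83 -0.05  6.21] w 0.0275
tool shift [-0.0299  0.0014  0.0012] tilt [ 1.6e-03 -5.0e-04 -1.0e+00]
```

View pics/s3.png

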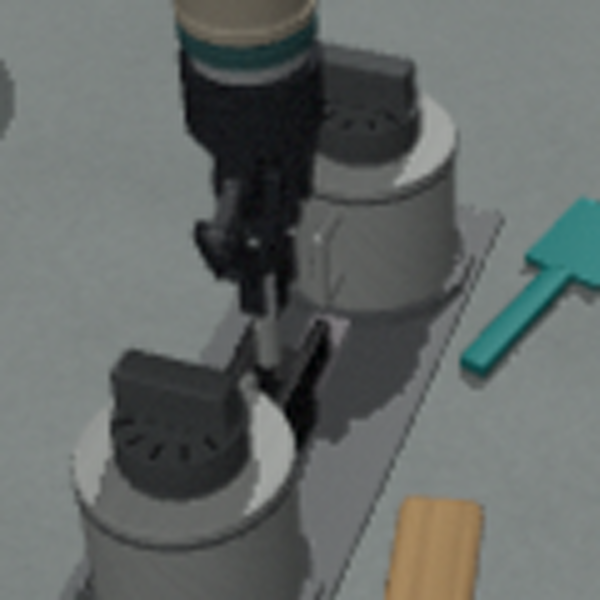

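The brace has slid about 28 mm with no resistance and the caddies haven't turned. I'll go on gently to the stop.

Emit:
{"fn": "send_rows", "kwargs": {
  "increments": [
    [0.2,0.003,0,0,0],
    [0.2,0.002,0,0,0],
    [0.2,0,0,0,0]
  ]
}}

```text
clock: 6.8
position: [0.5277, -0.0993, 0.1272]
ee_rot: [-0.001, 0.781, -0.625, -0.0]
contact_force: [-1.3, 3.7, 7.6]
width: 0.0273
```

Emit:
{"fn": "send_rows", "kwargs": {
  "increments": [
    [0.2,0.002,0,0,0],
    [0.2,0,0,0,0],
    [0.2,0,0,0,0]
  ]
}}

```text
clock: 7.18
position: [0.5277, -0.0994, 0.1272]
ee_rot: [-0.002, 0.781, -0.625, -0.002]
contact_force: [-1.4, 9.2, 7.4]
width: 0.0273
```

It's at the stop (the force rises with no motion). I'll relax, release and rise.

Emit:
{"fn": "send_rows", "kwargs": {
  "increments": [
    [0.2,-0.003,0,0,0],
    [0.2,0,0,0,0],
    [0.6,0,0,0,0],
    [0.6,0,0,0,0],
    [0.6,0,0,-0.01,0],
    [0.6,0,0,-0.03,0],
    [0.6,0,0,-0.04,0],
    [0.6,0,0,-0.035,0]
  ]
}}

```text
clock: 8.18
position: [0.5274, -0.0996, 0.2432]
ee_rot: [-0.0, 0.781, -0.625, 0.001]
contact_force: [1.0, -0.0, -0.7]
width: 0.0513
```

Emit:
{"fn": "send_rows", "kwargs": {
  "increments": [
    [0.6,-0.03,0.04,0,0],
    [0.6,-0.03,0.04,0,0],
    [0.6,-0.03,0.04,0,0],
    [0.6,0,0.04,0,0],
    [0.6,0,0,0,0]
  ]
}}

```text
clock: 8.8
position: [0.3489, -0.0466, 0.2419]
ee_rot: [0.0, 0.781, -0.625, 0.0]
contact_force: [1.1, -0.6, -0.5]
width: 0.0514
```

```bash
python3 -c "
from h import *
rel([.548,-.212,.24])
cv2.imwrite('pics/s4r.png',manip.get_image('scene')[:,:,::-1])
cv2.imwrite('pics/t4r.png',manip.get_image('top')[:,:,::-1])
cv2.imwrite('pics/s4.png',cv2.resize(cv2.imread('pics/s4r.png')[150:270,210:330],None,fx=5,fy=5,interpolation=2))
cv2.imwrite('pics/t4.png',cv2.resize(cv2.imread('pics/t4r.png')[165:295,270:440],None,fx=4.6,fy=4.6,interpolation=2))
"
```

```text
t 8.8 pos [ 0.3489 -0.0466  0.2419] yaw -1.3499 q [-0.331 -0.079  1.889 -0.     1.332  1.019] F [ 1.06 -0.65 -0.51] w 0.0514
tool shift [ 0.205 -0.158  0.002] tilt [ 3.e-04 -4.e-04 -1.e+00]
```

View pics/t4.png

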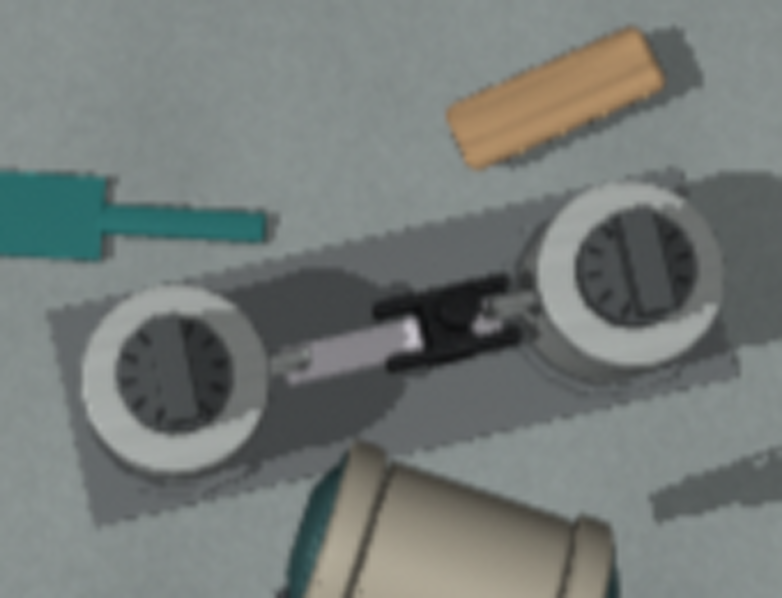

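View pics/s4.png

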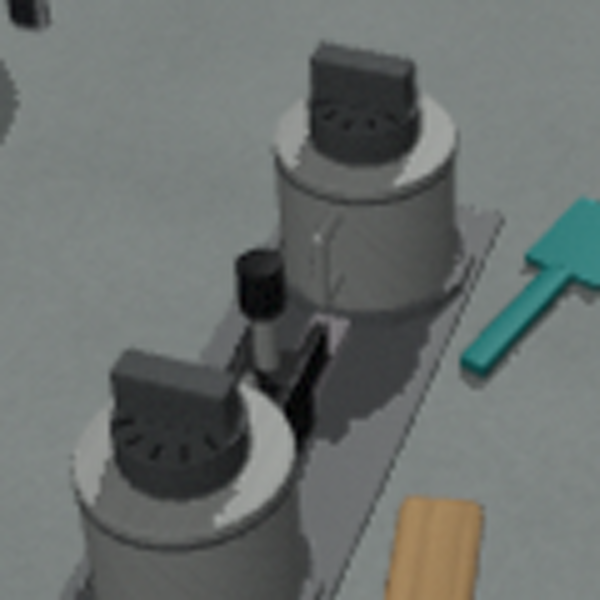

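The brace is home: its fork straddles the right handle at (500,305) and the knob is at (458,312). Nothing else moved. Now the cap bar's centre and yaw.

```bash
python3 -c "
import cv2
a=cv2.imread('pics/t4r.png')[203:245,385:430]
a=cv2.convertScaleAbs(a,alpha=1.8)
b=cv2.imread('pics/s4r.png')[212:255,225:270]
b=cv2.convertScaleAbs(b,alpha=1.8)
cv2.imwrite('pics/t5.png',cv2.resize(a,None,fx=13,fy=13,interpolation=2))
cv2.imwrite('pics/s5.png',cv2.resize(b,None,fx=13,fy=13,interpolation=2))
"
```

```text
(no output)
```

View pics/t5.png

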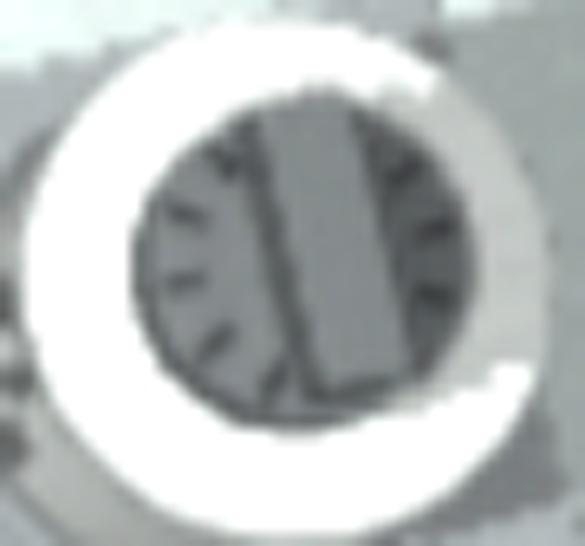

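View pics/s5.png

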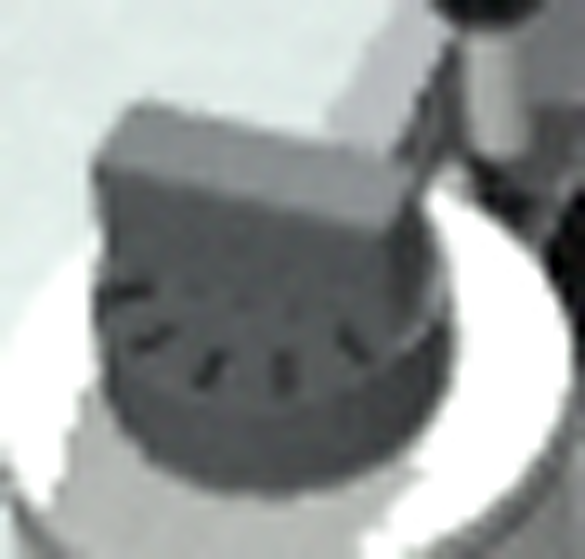

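```bash
python3 -c "
from h import *
T=[(262,105),(350,95),(412,370),(320,388)]
S=[(145,100),(418,168),(385,237),(97,172)]
for n,P,ox,oy in(('top',T,385,203),('scene',S,225,212)):
    Q=np.array([cast(n,ox+(x+.5)/13-.5,oy+(y+.5)/13-.5,.176) for x,y in P]);print(n,Q.round(4).tolist(),Q.mean(0).round(4))
    d=(Q[0]+Q[1]-Q[2]-Q[3])/2 if n=='top' else (Q[1]+Q[2]-Q[0]-Q[3])/2
    print(np.linalg.norm(d),np.arctan2(d[1],d[0]))
"
```

```text
top [[0.577, -0.1982, 0.176], [0.579, -0.2175, 0.176], [0.5185, -0.2282, 0.176], [0.5148, -0.2082, 0.176]] [ 0.5473 -0.213   0.176 ]
0.062211726617084386 0.16719433450106008
scene [[0.5189, -0.2096, 0.176], [0.5784, -0.1988, 0.176], [0.5838, -0.2182, 0.176], [0.5232, -0.2313, 0.176]] [ 0.5511 -0.2145  0.176 ]
0.06123593589880827 0.19665280590135958
```

The two views agree to about 4 mm and 0.03 rad: bar centre (0.5485, -0.213), yaw about 0.18. The caddy axis is at (0.547, -0.212), so this is consistent.

Emit:
{"fn": "send_rows", "kwargs": {
  "increments": [
    [0.6,0.03,-0.023,0,0.036],
    [0.6,0.04,-0.031,0,0],
    [0.6,0.04,-0.031,0,0],
    [0.6,0.04,-0.031,0,0],
    [0.6,0.035,-0.027,0,0],
    [0.6,0.015,-0.012,0,0],
    [0.6,0,0,0,0]
  ]
}}

```text
clock: 9.78
position: [0.5435, -0.215, 0.24]
ee_rot: [-0.0, 0.769, -0.639, -0.0]
contact_force: [-0.5, 0.7, -0.4]
width: 0.0516
```

```bash
python3 -c "
from h import *
rel([.5485,-.213,.149])
"
```

```text
t 9.775 pos [ 0.5435 -0.215   0.24  ] yaw -1.3857 q [-0.496  0.286  1.469  0.     1.388  0.89 ] F [-0.52  0.68 -0.42] w 0.0516
tool shift [-0.0009 -0.0054  0.091 ] tilt [-6.e-04  7.e-04 -1.e+00]
```

Emit:
{"fn": "send_rows", "kwargs": {
  "increments": [
    [0.6,-0.001,-0.005,0.02,0],
    [0.6,0,0,0.03,0],
    [0.6,0,0,0.025,0],
    [0.6,0,0,0.011,0],
    [0.6,0,0,0.004,0],
    [0.6,0,0,0,0]
  ]
}}

```text
clock: 10.52
position: [0.5467, -0.2119, 0.152]
ee_rot: [-0.0, 0.77, -0.638, 0.001]
contact_force: [0.5, -0.3, -0.4]
width: 0.0514
```

```bash
python3 -c "
from h import *
rel([.5485,-.213,.149])
im=manip.get_image('scene')[180:300,190:310,::-1]
cv2.imwrite('pics/s6.png',cv2.resize(im,None,fx=5,fy=5,interpolation=2))
"
```

```text
t 10.525 pos [ 0.5467 -0.2119  0.152 ] yaw -1.3849 q [-0.489  0.346  1.606  0.     1.188  0.896] F [ 0.52 -0.3  -0.42] w 0.0514
tool shift [ 0.0014 -0.0016  0.003 ] tilt [ 1.1e-03 -4.0e-04 -1.0e+00]
```

View pics/s6.png

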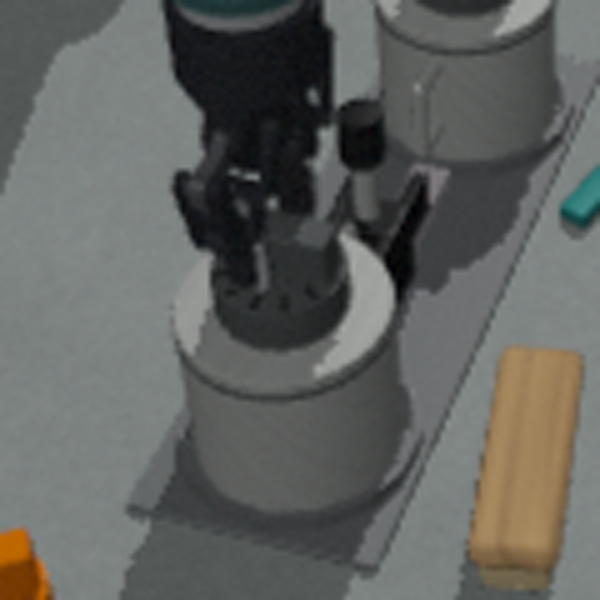

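The near finger is at (260,265) beside the bar, on the camera side. Its tip is above the disc. Closing.

Emit:
{"fn": "send_rows", "kwargs": {
  "increments": [
    [0.1,0,0,0.002,0],
    [0.1,0,0,0,0],
    [0.1,0,0,0,0],
    [0.1,0,0,0,0],
    [0.1,0,0,0,0]
  ],
  "squeeze": 40
}}

```text
clock: 11.2
position: [0.5467, -0.2125, 0.1499]
ee_rot: [0.0, 0.77, -0.638, 0.001]
contact_force: [-0.2, -2.4, 4.0]
width: 0.0215
```

```bash
python3 -c "
from h import *
rel([.5485,-.213,.149])
n=manip.get_state();print(n['moment'])
print(proj('scene',n['position']))
"
```

```text
t 11.2 pos [ 0.5467 -0.2125  0.1499] yaw -1.385 q [-0.489  0.348  1.609 -0.     1.183  0.896] F [-0.18 -2.38  3.98] w 0.0215
tool shift [ 0.0008 -0.0016  0.0009] tilt [ 0.0013 -0.0012 -1.    ]
[-0.31453479 -0.00836687 -0.03191768]
(np.float64(244.58563969527637), np.float64(230.55200076761298))
```

Emit:
{"fn": "send_rows", "kwargs": {
  "increments": [
    [0.1,0,0,0,0],
    [0.1,0,0,0,-0.08],
    [0.1,0,0,0,-0.08],
    [0.1,0,0,0,-0.08],
    [0.1,0,0,0,-0.08],
    [0.1,0,0,0,-0.08],
    [0.1,0,0,0,0]
  ],
  "squeeze": 80
}}

```text
clock: 12.08
position: [0.5473, -0.2119, 0.1499]
ee_rot: [-0.001, 0.881, -0.473, 0.001]
contact_force: [1.4, -1.6, 4.8]
width: 0.0205
```

```bash
python3 -c "
from h import *
rel([.5485,-.213,.149])
n=manip.get_state();print(n['moment'])
im=manip.get_image('scene')[180:300,190:310,::-1]
cv2.imwrite('pics/s7.png',cv2.resize(im,None,fx=5,fy=5,interpolation=2))
im=manip.get_image('top')[165:295,270:440,::-1]
cv2.imwrite('pics/t7.png',cv2.resize(im,None,fx=4.6,fy=4.6,interpolation=2))
"
```

```text
t 12.075 pos [ 0.5473 -0.2119  0.1499] yaw -0.9859 q [-4.890e-01  3.480e-01  1.609e+00  1.000e-03  1.183e+00  4.970e-01] F [ 1.36 -1.64  4.84] w 0.0205
tool shift [ 0.0016 -0.0005  0.0009] tilt [ 2.4e-03 -1.0e-04 -1.0e+00]
[-0.10040062 -0.14879457 -0.20527401]
```

View pics/s7.png

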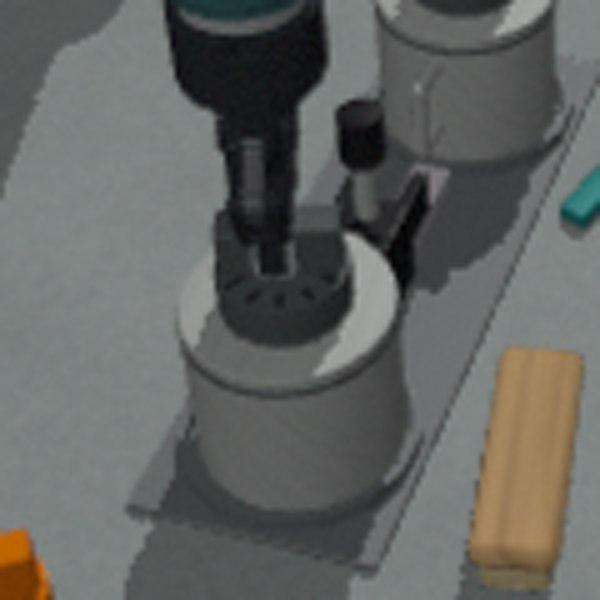

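View pics/t7.png

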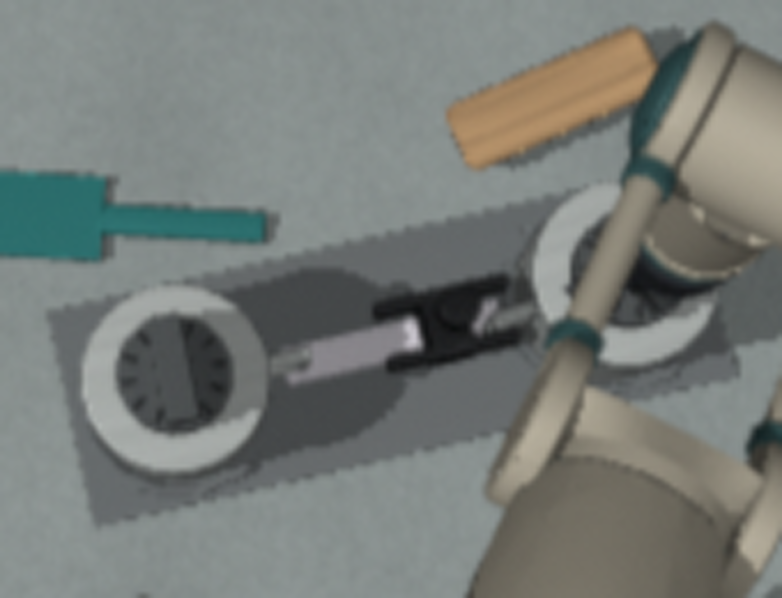

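```bash
python3 -c "
import cv2
from h import *
im=manip.get_image('scene')[212:255,225:270,::-1]
cv2.imwrite('pics/s8.png',cv2.resize(cv2.convertScaleAbs(im,alpha=1.8),None,fx=13,fy=13,interpolation=2))
print(np.linalg.norm(0))
for yaw in (.185,.4,.585):
  print(yaw,[tuple(round((a-o)*13) for a,o in zip(proj('scene',np.array([.548+s*.033*np.cos(yaw)-w*.011*np.sin(yaw),-.213+s*.033*np.sin(yaw)+w*.011*np.cos(yaw),.176])),(225,212))) for s,w in((1,1),(1,-1),(-1,-1),(-1,1))])
"
```

```text
0.0
0.185 [(420, 154), (375, 227), (73, 152), (122, 81)]
0.4 [(419, 128), (397, 205), (71, 178), (99, 103)]
0.585 [(413, 107), (411, 183), (76, 200), (84, 123)]
```

View pics/s8.png

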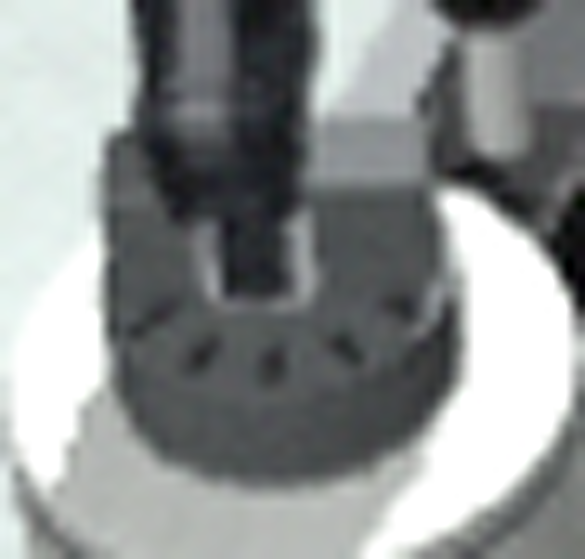

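The bar has turned with the tool: its right end at (430,120-185) matches the predicted yaw of 0.585. I'll continue to a total of about 1.35 rad.

Emit:
{"fn": "send_rows", "kwargs": {
  "increments": [
    [0.1,0,0,0,-0.1],
    [0.1,0,0,0,-0.1],
    [0.1,0,0,0,-0.1],
    [0.1,0,0,0,-0.1],
    [0.1,0,0,0,-0.1],
    [0.1,0,0,0,-0.1],
    [0.1,0,0,0,0]
  ]
}}

```text
clock: 13.1
position: [0.5482, -0.2127, 0.15]
ee_rot: [0.0, 0.981, -0.192, 0.002]
contact_force: [2.9, -3.1, 4.4]
width: 0.0204
```

Emit:
{"fn": "send_rows", "kwargs": {
  "increments": [
    [0.1,0,0,0,-0.1],
    [0.1,0,0,0,-0.1],
    [0.1,0,0,0,-0.1],
    [0.1,0,0,0,-0.05],
    [0.1,0,0,0,0],
    [0.1,0,0,0,0]
  ]
}}

```text
clock: 13.85
position: [0.5486, -0.2127, 0.1501]
ee_rot: [0.001, 1.0, -0.019, 0.003]
contact_force: [5.2, -2.6, 4.2]
width: 0.0207
```

```bash
python3 -c "
from h import *
rel([.5485,-.213,.149])
n=manip.get_state();print(n['moment'])
im=manip.get_image('scene')[180:300,190:310,::-1]
cv2.imwrite('pics/s9.png',cv2.resize(im,None,fx=5,fy=5,interpolation=2))
im=manip.get_image('top')[165:295,270:440,::-1]
cv2.imwrite('pics/t9.png',cv2.resize(im,None,fx=4.6,fy=4.6,interpolation=2))
"
```

```text
t 13.85 pos [ 0.5486 -0.2127  0.1501] yaw -0.0378 q [-4.890e-01  3.480e-01  1.608e+00  1.000e-03  1.180e+00 -4.510e-01] F [ 5.16 -2.61  4.22] w 0.0207
tool shift [-0.0001  0.0003  0.0011] tilt [ 0.0054 -0.0018 -1.    ]
[-0.43555359 -0.79918301 -0.28729629]
```

View pics/s9.png

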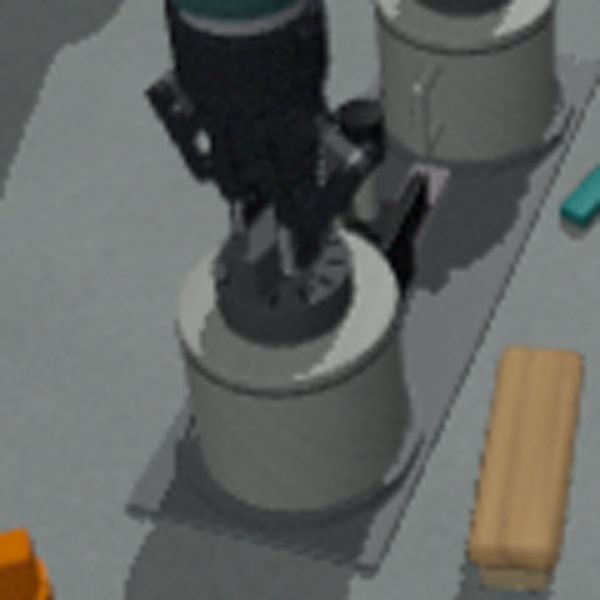

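View pics/t9.png

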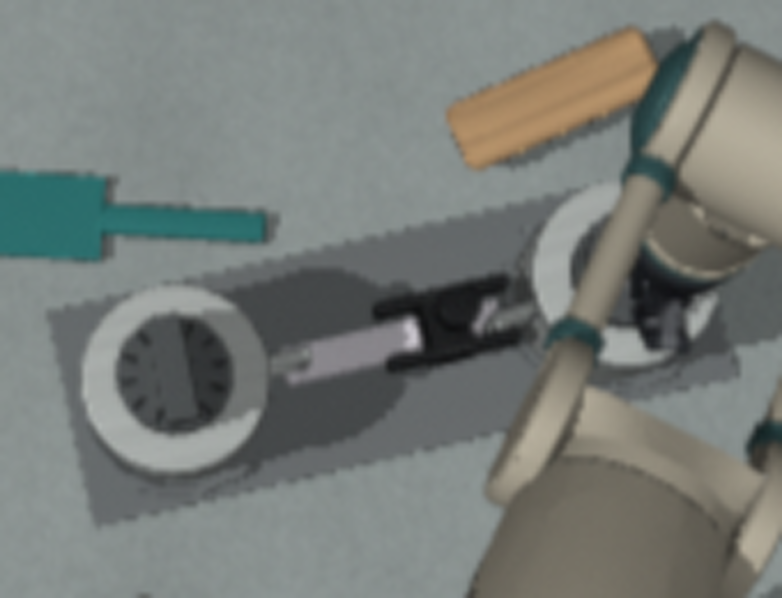

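The bar is now across and the handle is still in the fork at (510,312). A small trial lift comes next, watching the force.

Emit:
{"fn": "send_rows", "kwargs": {
  "increments": [
    [0.1,0,0,-0.002,0],
    [0.1,0,0,-0.002,0],
    [0.1,0,0,0,0]
  ]
}}

```text
clock: 14.32
position: [0.5465, -0.2114, 0.1521]
ee_rot: [-0.001, 1.0, -0.018, -0.0]
contact_force: [4.3, -1.9, -5.1]
width: 0.0207
```

```bash
python3 -c "
from h import *
rel([.5485,-.213,.149])
n=manip.get_state();print(n['moment'])"
```

```text
t 14.325 pos [ 0.5465 -0.2114  0.1521] yaw -0.0367 q [-4.890e-01  3.460e-01  1.606e+00  1.000e-03  1.191e+00 -4.520e-01] F [ 4.33 -1.91 -5.09] w 0.0207
tool shift [0.0021 0.0015 0.0031] tilt [-1.0e-04  1.3e-03 -1.0e+00]
[-0.34570052 -0.99749361 -0.34712077]
```

The force is about 9 N for a 2 mm rise, so the cap isn't clearly free. Caddy turn and play could have used up about 0.2-0.3 rad. I'll lower again and turn 0.15 more, which stays safely below 1.75 in the worst case.

Emit:
{"fn": "send_rows", "kwargs": {
  "increments": [
    [0.1,0,0,0.003,0],
    [0.1,0,0,0,-0.05],
    [0.1,0,0,0,-0.05],
    [0.1,0,0,0,-0.05],
    [0.1,0,0,0,0],
    [0.1,0,0,0,0]
  ]
}}

```text
clock: 15.08
position: [0.548, -0.2118, 0.1512]
ee_rot: [0.0, 0.998, 0.057, 0.002]
contact_force: [5.8, -0.7, 1.2]
width: 0.0206
```

Emit:
{"fn": "send_rows", "kwargs": {
  "increments": [
    [0.1,0,0,-0.002,0],
    [0.1,0,0,-0.002,0],
    [0.1,0,0,0,0]
  ]
}}

```text
clock: 15.45
position: [0.5455, -0.2113, 0.1535]
ee_rot: [-0.001, 0.998, 0.057, -0.001]
contact_force: [4.3, -0.6, -6.5]
width: 0.0205
```

```bash
python3 -c "
from h import *
rel([.5485,-.213,.149])
n=manip.get_state();print(n['moment'])
im=manip.get_image('scene')[180:300,190:310,::-1]
cv2.imwrite('pics/s10.png',cv2.resize(im,None,fx=5,fy=5,interpolation=2))"
```

```text
t 15.45 pos [ 0.5455 -0.2113  0.1535] yaw 0.1148 q [-0.489  0.344  1.604  0.     1.195 -0.604] F [ 4.34 -0.61 -6.48] w 0.0205
tool shift [0.0028 0.002  0.0045] tilt [-0.002   0.0014 -1.    ]
[-0.14458691 -0.70534542 -0.30753219]
```

View pics/s10.png

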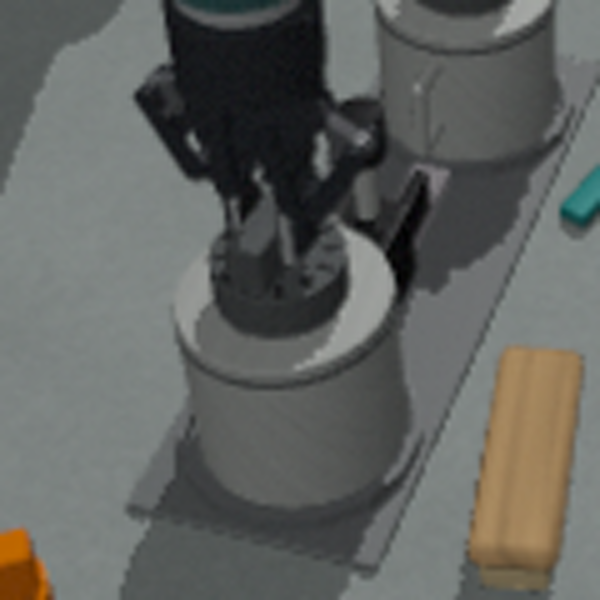

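The force of -6.5 N and the rim's shift (row 395→385) say the caddy is coming up with the cap, which is still caught or binding. I'll reseat it first and measure.

Emit:
{"fn": "send_rows", "kwargs": {
  "increments": [
    [0.1,0,0,0.003,0],
    [0.1,0,0,0.002,0],
    [0.1,0,0,0,0]
  ]
}}

```text
clock: 15.88
position: [0.5482, -0.2121, 0.1509]
ee_rot: [0.001, 0.998, 0.058, 0.002]
contact_force: [5.8, 0.2, 1.9]
width: 0.0206
```

```bash
python3 -c "
from h import *
rel([.5485,-.213,.149])
n=manip.get_state();print(n['moment'])
a=manip.get_image('scene')[:,:,::-1]
im=a[205:260,220:280]
cv2.imwrite('pics/s11.png',cv2.resize(cv2.convertScaleAbs(im,alpha=1.8),None,fx=10,fy=10,interpolation=2))
b=manip.get_image('top')[:,:,::-1]
im=b[200:250,350:430]
cv2.imwrite('pics/t11.png',cv2.resize(cv2.convertScaleAbs(im,alpha=1.8),None,fx=10,fy=10,interpolation=2))
for yaw in (1.3,1.5,1.68):
  print(yaw,[tuple(round((a-o)*10) for a,o in zip(proj('scene',np.array([.548+s*.033*np.cos(yaw)-w*.011*np.sin(yaw),-.213+s*.033*np.sin(yaw)+w*.011*np.cos(yaw),.176])),(220,205))) for s,w in((1,1),(1,-1),(-1,-1),(-1,1))])
"
```

```text
t 15.875 pos [ 0.5482 -0.2121  0.1509] yaw 0.1152 q [-0.488  0.347  1.608  0.002  1.183 -0.604] F [5.82 0.23 1.88] w 0.0206
tool shift [0.0002 0.001  0.0019] tilt [ 4.8e-03 -9.0e-04 -1.0e+00]
[ 0.05403827 -0.99994943 -0.13076988]
1.3 [(311, 107), (364, 147), (164, 273), (112, 230)]
1.5 [(288, 100), (352, 132), (189, 280), (123, 246)]
1.68 [(265, 98), (338, 120), (213, 283), (137, 259)]
```

View pics/s11.png

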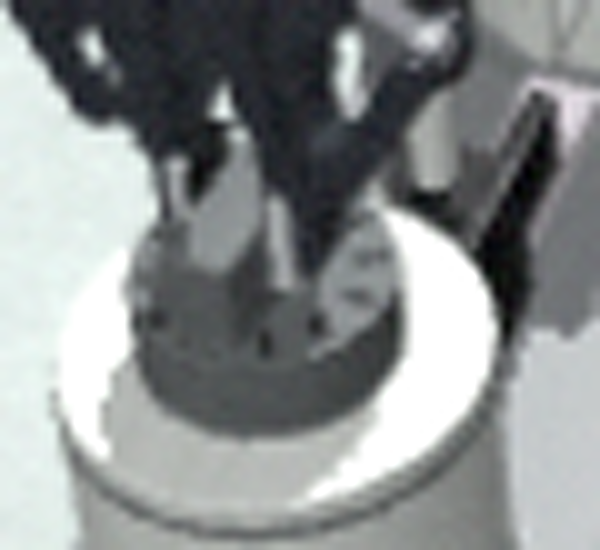

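View pics/t11.png

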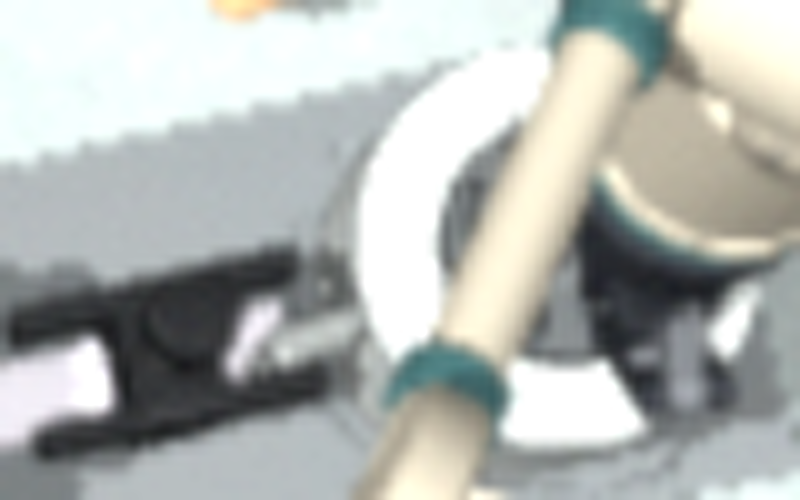

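The handle bears on the near prong (about 0.19 rad of caddy turn), so twist is about 1.2-1.3, which should be free. But there's a 5.8 N side load in x and a moment, because my turning centre is about 2-3 mm short of the caddy axis. That makes it bind, so I'll null the side load first.

Emit:
{"fn": "send_rows", "kwargs": {
  "increments": [
    [0.1,0.0015,0,0,0],
    [0.1,0.001,0,0,0],
    [0.1,0,0,0,0]
  ]
}}

```text
clock: 16.35
position: [0.5496, -0.212, 0.1501]
ee_rot: [0.001, 0.998, 0.058, 0.001]
contact_force: [4.9, -1.1, 4.2]
width: 0.0205
```

```bash
python3 -c "
from h import *
rel([.5485,-.213,.149])
n=manip.get_state();print(n['moment'])"
```

```text
t 16.35 pos [ 0.5496 -0.212   0.1501] yaw 0.1151 q [-0.486  0.35   1.604  0.     1.185 -0.601] F [ 4.91 -1.15  4.2 ] w 0.0205
tool shift [-0.0012  0.0009  0.0011] tilt [ 0.0021 -0.001  -1.    ]
[-0.02078234 -0.82913825 -0.11163115]
```

Emit:
{"fn": "send_rows", "kwargs": {
  "increments": [
    [0.1,0.002,0,0,0],
    [0.1,0.002,0,0,0],
    [0.1,0,0,0,0]
  ]
}}

```text
clock: 16.73
position: [0.5504, -0.212, 0.15]
ee_rot: [0.001, 0.998, 0.058, -0.002]
contact_force: [-1.2, -2.8, 9.2]
width: 0.0204
```

```bash
python3 -c "
from h import *
rel([.5485,-.213,.149])
n=manip.get_state();print(n['moment'])"
```

```text
t 16.725 pos [ 0.5504 -0.212   0.15  ] yaw 0.1157 q [-0.483  0.355  1.597 -0.004  1.193 -0.598] F [-1.24 -2.77  9.17] w 0.0204
tool shift [-0.002   0.0008  0.001 ] tilt [-0.0048 -0.0016 -1.    ]
[-0.33988326  0.18453025 -0.16641322]
```

Emit:
{"fn": "send_rows", "kwargs": {
  "increments": [
    [0.1,-0.0005,0,-0.002,0],
    [0.1,0,0,-0.001,0],
    [0.1,0,0,-0.001,0],
    [0.1,0,0,0,0]
  ]
}}

```text
clock: 17.23
position: [0.5507, -0.2105, 0.1523]
ee_rot: [-0.001, 0.998, 0.058, -0.002]
contact_force: [-0.7, -1.3, -3.9]
width: 0.0205
```

```bash
python3 -c "
from h import *
rel([.5485,-.213,.149])
n=manip.get_state();print(n['moment'])
im=manip.get_image('scene')[180:300,190:310,::-1]
cv2.imwrite('pics/s12.png',cv2.resize(im,None,fx=5,fy=5,interpolation=2))"
```

```text
t 17.225 pos [ 0.5507 -0.2105  0.1523] yaw 0.1153 q [-0.483  0.353  1.594 -0.     1.199 -0.598] F [-0.68 -1.32 -3.86] w 0.0205
tool shift [-0.0025  0.0022  0.0033] tilt [-0.0039  0.0017 -1.    ]
[-0.11828935  0.31598349 -0.03747397]
```

View pics/s12.png

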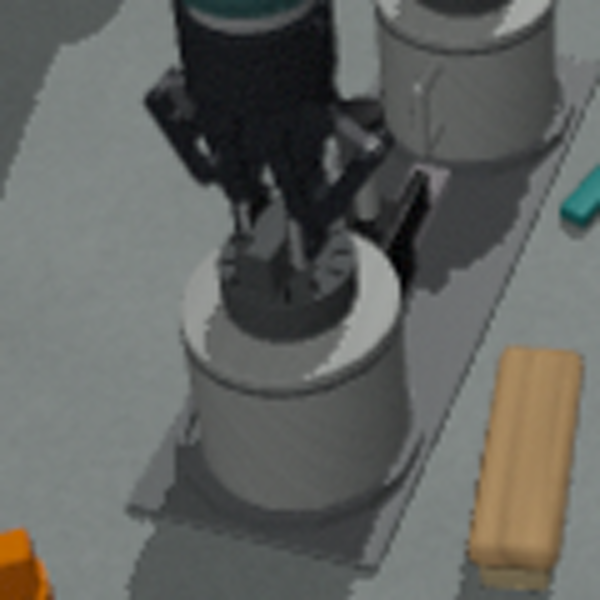

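Some load remains (-3.9 N against a cap weight of 1.2 N). I'll turn 0.1 more (1.6 is the absolute upper bound for twist) near zero load, then lift again.

Emit:
{"fn": "send_rows", "kwargs": {
  "increments": [
    [0.1,0,0.001,0.001,0],
    [0.1,0,0,0,-0.05],
    [0.1,0,0,0,-0.05],
    [0.1,0,0,0,0],
    [0.1,0,0,0,0]
  ]
}}

```text
clock: 17.9
position: [0.552, -0.2115, 0.1519]
ee_rot: [-0.001, 0.994, 0.107, -0.0]
contact_force: [-0.9, 2.2, -3.2]
width: 0.0205
```

```bash
python3 -c "
from h import *
rel([.5485,-.213,.149])
n=manip.get_state();print(n['moment'])
a=manip.get_image('scene')[:,:,::-1]
im=a[205:260,220:280]
cv2.imwrite('pics/s13.png',cv2.resize(cv2.convertScaleAbs(im,alpha=1.8),None,fx=10,fy=10,interpolation=2))
"
```

```text
t 17.9 pos [ 0.552  -0.2115  0.1519] yaw 0.2141 q [-4.840e-01  3.540e-01  1.594e+00  1.000e-03  1.196e+00 -6.990e-01] F [-0.88  2.15 -3.19] w 0.0205
tool shift [-0.0038  0.0007  0.0029] tilt [-8.0e-04  1.5e-03 -1.0e+00]
[ 0.19828603  0.24008694 -0.18027445]
```

View pics/s13.png

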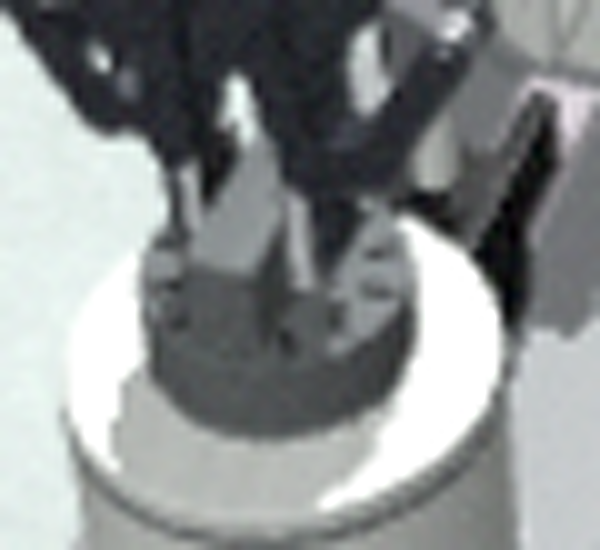

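The bar has tracked the tool. Side loads are small (≤2 N). Lifting gently.

Emit:
{"fn": "send_rows", "kwargs": {
  "increments": [
    [0.1,0,0,-0.001,0],
    [0.1,0,0,-0.001,0],
    [0.1,0,0,-0.001,0],
    [0.1,0,0,-0.001,0],
    [0.1,0,0,0,0]
  ]
}}

```text
clock: 18.58
position: [0.5529, -0.2129, 0.1573]
ee_rot: [0.001, 0.994, 0.107, 0.001]
contact_force: [-1.7, 0.2, -1.0]
width: 0.0204
```

```bash
python3 -c "
from h import *
rel([.5485,-.213,.149])
n=manip.get_state();print(n['moment'])
im=manip.get_image('scene')[180:300,190:310,::-1]
cv2.imwrite('pics/s14.png',cv2.resize(im,None,fx=5,fy=5,interpolation=2))"
```

```text
t 18.575 pos [ 0.5529 -0.2129  0.1573] yaw 0.2154 q [-4.850e-01  3.500e-01  1.586e+00 -1.000e-03  1.204e+00 -7.000e-01] F [-1.68  0.2  -0.96] w 0.0204
tool shift [-0.0043 -0.0009  0.0083] tilt [ 0.0018 -0.0017 -1.    ]
[0.07827471 0.21672275 0.0119546 ]
```

View pics/s14.png

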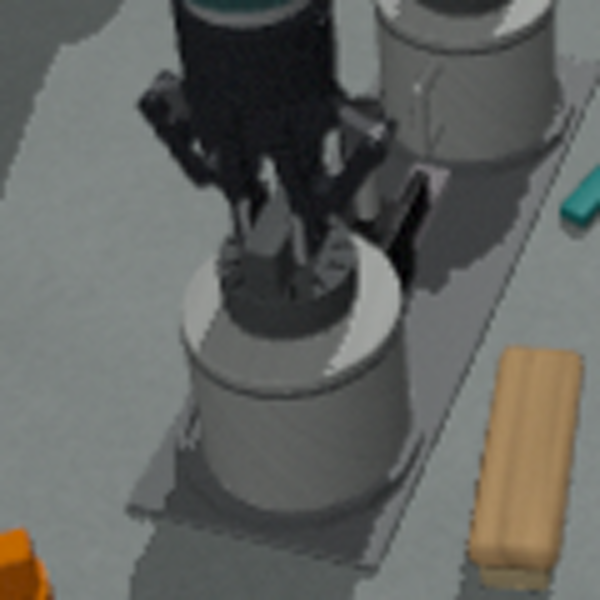

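It's free now: the cap rose 7 mm, the force equals just its weight, and the caddy stayed seated. I'll lift straight up to about 45 mm.

Emit:
{"fn": "send_rows", "kwargs": {
  "increments": [
    [0.1,0,0,-0.004,0],
    [0.1,0,0,-0.005,0],
    [0.1,0,0,-0.006,0],
    [0.1,0,0,-0.007,0],
    [0.1,0,0,-0.007,0],
    [0.1,0,0,-0.005,0],
    [0.1,0,0,-0.003,0],
    [0.1,0,0,0,0]
  ]
}}

```text
clock: 19.62
position: [0.5524, -0.2122, 0.1935]
ee_rot: [0.0, 0.994, 0.107, 0.0]
contact_force: [0.2, -0.6, -0.6]
width: 0.0206
```

Emit:
{"fn": "send_rows", "kwargs": {
  "increments": [
    [0.1,-0.003,0,0,0],
    [0.1,0,0,0,0],
    [0.1,0,0,0,0],
    [0.1,0,0,0,0]
  ]
}}

```text
clock: 20.12
position: [0.5494, -0.2128, 0.1932]
ee_rot: [-0.0, 0.994, 0.107, -0.0]
contact_force: [-0.3, 0.6, -1.4]
width: 0.0204
```

```bash
python3 -c "
from h import *
rel([.5485,-.213,.195])
n=manip.get_state();print(n['moment'],n['qd'].round(4))
im=manip.get_image('scene')[160:300,190:330,::-1]
cv2.imwrite('pics/s15.png',cv2.resize(im,None,fx=4,fy=4,interpolation=2))
im=manip.get_image('top')[165:295,270:440,::-1]
cv2.imwrite('pics/t15.png',cv2.resize(im,None,fx=4.6,fy=4.6,interpolation=2))"
```

```text
t 20.125 pos [ 0.5494 -0.2128  0.1932] yaw 0.215 q [-0.488  0.32   1.537  0.     1.285 -0.703] F [-0.35  0.59 -1.38] w 0.0204
tool shift [-0.0009 -0.     -0.0018] tilt [-0.e+00  1.e-04 -1.e+00]
[-0.01558301  0.04004111 -0.00024046] [ 0.0006 -0.0002 -0.0009 -0.0006  0.0004  0.0005]
```

View pics/s15.png

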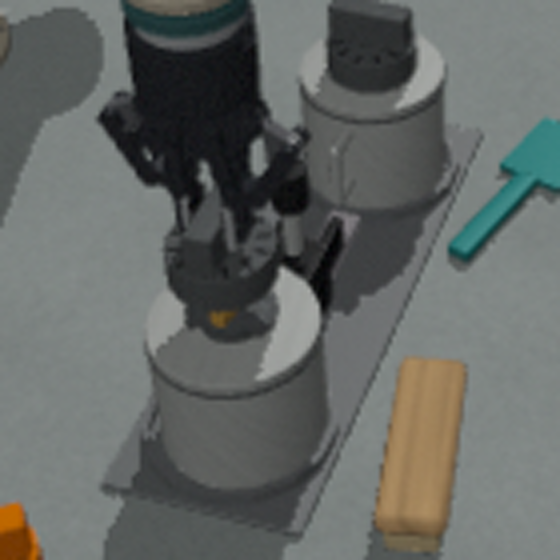

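View pics/t15.png

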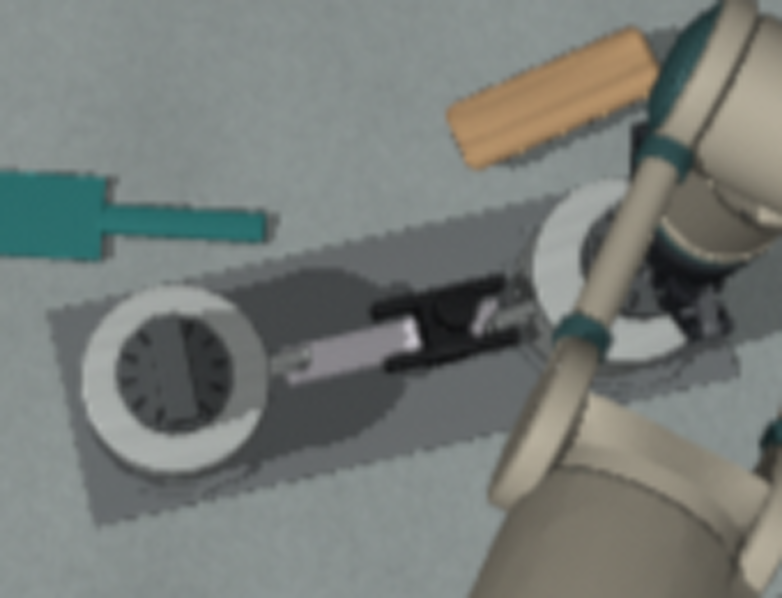

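```bash
python3 -c "
from rig import manip
s=manip.get_state();print(s['position'],s['width'],s['contact_force'])
print(manip.sign_off())"
```

```text
[ 0.54945846 -0.21282157  0.19327553] 0.020434693638461416 [-0.36838189 -0.10236719 -1.2914997 ]
the job is handed in; nothing more can be done
None
```

I slid the brace home onto the right caddy, which is the one by the brush, then unscrewed and lifted its cap. I handed the job in with the cap still held; there is no verdict back.

**Brace:** it moved about 31 mm by tool motion (full home is 34 mm) and stopped firmly. Later pictures show it still straddling the handle.

**Unscrewing:** I turned the cap anticlockwise by about 1.6 rad at the tool. The caddy itself turned an estimated 0.19 rad before its handle bore on the fork. That leaves a cap twist of about 1.4 rad, and it cannot be above 1.6.

**Lift:** trial lifts at about 1.35 and 1.5 rad did not come free. My turning centre was a few millimetres off the caddy's axis, which put a side load on the cap. During the second trial the caddy probably rose a few millimetres with the cap, so I set it back down. After I removed the side load and turned 0.1 rad more, the cap came up with only its own weight on the wrist.

**Last checks:**
- **Cap:** about 43 mm above its seated height, 1–3 mm from the measured caddy axis, level and still. Finger opening was 20.4 mm and the vertical force about -1.3 N.
- **Caddy:** the last picture shows it seated, with the neck visible under the cap.
- **Other items:** the left caddy and its cap, the brush and the scraper look unmoved. The mug was not in the last pictures, but the arm did not go near it after the first move.

The two camera views disagreed by about 4 mm and 0.03 rad on where the cap bar was. That probably caused the off-centre turning. I did not measure the final caddy turn or cap twist directly; both are estimates from tool motion and pictures.

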